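# Shut the tap and slide the lota under its spout

### The arm

A 6-joint arm with a two-finger parallel gripper is mounted at the origin on the work surface. World frame = base frame: x ahead of the robot, y to its left, z up, the work surface at z = 0. Lengths are in m, angles in rad, forces in N, time in s.
With the tool pointing down it reaches from about 0.425 to 1.125 m from the base axis. Payload 14.9 kg.
Tool frame: the origin (TCP) lies on the centre line of the jaws, within the pads' length; the fingertips stand 11 mm ahead of it and the grasp point (between the pads) lies 8 mm behind it; z points along the fingers, y is the direction in which the jaws open and shut (so a half turn about z gives the same grasp; the last joint's range is limited). The gripper opens to 91 mm and grips with 3 to 60 N. Pads are 32 mm wide; open, the fingers measure 118 mm over their backs; the gripper's body (76 mm by 178 mm) begins 60 mm behind the grasp point.
Start: joints at [-1.272, 0.379, 1.734, -0, 1.028, -0.033], TCP at [0.228, -0.662, 0.225] pointing down, gripper open.
Joint ranges: [-2.77, 2.77], [-0.74, 2.19], [0, 2.66], [-1.06, 4.2], [0.31, 2.87], [-3.08, 3.08]. Speed limits (rad/s): [1.89, 1.89, 2.39, 3.14, 3.14, 3.14].

### API

Orientations are given as a unit quaternion [w, x, y, z].
In Python, from station import manip gives the robot as it stands.
- The arm moves only by the tool servo_tool, never from a script. Its argument "increments" is a list of rows, each a list of 3 entries, a list of its own where there are three numbers: the finger opening in mm, from 0 to 91.2, then the shift along the tool's x, y, z in mm, then the turn about the tool's z in rad. A call has exactly 5 rows; each row is the pose to reach, as a shift and turn from the pose commanded when the call began, along the tool's axes at that moment; what a row does not reach only later rows make up. A row lasts 1/8 s, in which the tool goes at most 62.5 mm and 10.7 degrees, less where a joint would pass 70% of its speed; a pose out of reach is approached as far as the arm can. A call with a gripper value outside its range is refused whole. The fingers move at their own pace and stop on an object; "grip_force" is the grip in N (left out, the last holds). Time passes only in rows, so rows that repeat a pose let the fingers close, or fill a call up. It gives the time, the measured TCP pose, the force and the opening at its end, in the units of the state.
- manip.get_state(): the state, without advancing time (a new reading comes with each control period).
- manip.grab_frame(name): name is "scene" or "top"; returns the picture (400x640x3 uint8, red, green, blue); there is no depth.
- manip.calibration(name): a dict with "vfov" (degrees; the focal length in pixels is half the picture's height over the tangent of half this angle, whatever the lens; pixels are square), "cx", "cy" (the principal point, pixels), "rvec" (rotation vector, rad) and "tvec" (3), from world to camera coordinates, as OpenCV has them. Camera axes: x right, y down, z forward; pixel columns grow to the right and rows downward; lengths in m; the calibration is good to about 2 mm. A picture is of the moment at which its call begins. calibration takes no time and is no camera call.
- manip.sign_off(): hands the job in, once; it reports no verdict.
The state is a dict: "t": time; "joint_positions": joint angles; "qvel": joint speeds; "tau": joint torques, N m; "tool_pos": TCP position; "orientation": TCP orientation; "ft_force": force on the tool from outside, world axes, zero at the start; "torque": the same for the moment, N m; "finger_gap": opening from 0.0 (shut) to 1.0 (fully open).
Only numpy, scipy, OpenCV 4.12 (cv2) and the standard library are available. Lean on these libraries where they do the work, as an engineer would, in place of code of your own. Each camera call takes 0.05 s, during which the arm holds its last target. There are 200 camera calls.

### The job

The water comes back on this evening, so get the tap ready: push its lever fully shut, and push the steel lota along the shelf until it stands upright, centred under the spout, to catch the drips. This is all pushing with the fingertips: do not pinch the lever's knob, and do not reach into the lota's mouth, take it by its neck or rim, tip it or lift it. Leave the other things on the shelf where they are.

Things in the scene. Friction and masses are not known exactly. Their poses are not given: they have to be found in the camera images.
- lota: Round open hammered-steel water pot, loose on the shelf, 0.35 kg or so (varies), 115 mm high. Origin: centre of its underside, z up. Outside radius: foot 38 mm, belly 58 mm at 45 mm height (the widest part), neck 34 mm at 95 mm height, rim 46 mm at the top. It slides; pushed at or below the belly it does not tip.
- lota_rim (a point): Centre of the lota's mouth, at rim height, 115 mm above its underside.
- tap: Fixed steel tap on an ochre mud pier 218 mm high (stone cap 280 x 95 mm). Origin: on the shelf straight under the spout mouth, amid a flush round steel drain grating (120 mm across, dark 140 mm ring). The spout points along its own -y; the pier's near face is 112 mm along +y. The 26 mm pipe from pier to mouth has its axis 172 mm up. Place and yaw vary.
- spout_mouth (a point): Centre of the spout's downward opening (22 mm outside diameter), 148 mm above the shelf: 33 mm over the lota's rim. The spout does not reach beyond it on the -y side by more than 11 mm.
- lever (a joint): Tap lever angle about its upright pivot: 0 = fully shut, against its stop, the lever pointing along the tap's own -x; 1.57 = fully open, the lever pointing along the tap's -y, over the spout. Closing turns it clockwise seen from above. It stays where it is left; closing takes about 1.5 to 2 N near the tip.
- lever_pivot (a point): Point on the lever's upright turning axis, 223 mm above the shelf, 60 mm along the tap's +y from the spout mouth. Lever bar: 14 mm wide, 10 mm high, at this height.
- lever_tip (a point): Centre of the red round knob (20 mm across, 16 mm high) at the lever's free end, 85 mm from the pivot, at the pivot's height.
- soap_box: Pink plastic soap box, closed, 114 x 79 x 44 mm, loose. Origin: centre of its underside. Leave it.
- mug: Orange plastic mug, 80 mm across, 90 mm high, handle on its +y, loose. Origin: centre of its underside. Leave it.
- scrubber: Wooden back scrubber lying flat along its x axis, 360 mm long, 60 mm wide at the head (+x), 30 mm high, loose. Origin: on the shelf under its middle. Leave it.
- pumice: Dark pumice block, 85 x 50 x 32 mm, loose. Origin: centre of its underside. Leave it.
- bottle: Green shampoo bottle with white cap, 60 mm across, 160 mm high, loose. Origin: centre of its underside. Leave it.
- jar: Amber jar with yellow lid, 60 mm across, 75 mm high, loose. Origin: centre of its underside. Leave it.

How it is judged:
At the end, for the whole second after the job is handed in: The lota stands upright and at rest on the shelf with the centre of its mouth within 20 mm (horizontally) of the spout mouth's centre, and the lever is within 0.12 rad of fully shut (horizontal distance between lota_rim and spout_mouth below 0.02 m and angle between lota's own z axis and vertical below 0.08 rad and height (world z) of lota below 0.006 m and linear speed of lota below 0.02 m/s and value of joint lever below 0.12 rad); the robot touches nothing.
It fails at once if the lota is lifted (its underside more than 12 mm up) (height (world z) of lota above 0.012 m).
It fails at once if the lota is tipped by more than 0.3 rad (angle between lota's own z axis and vertical above 0.3 rad).
It fails at once if the hand reaches into the lota's mouth or takes it by the neck or rim (grasp point within 40 mm of the centre of its mouth) (distance between the grasp point and lota_rim below 0.04 m).
It fails at once if the lever's red knob is taken between the fingers (grasp point within 10 mm of its centre) (distance between the grasp point and lever_tip below 0.01 m).
It fails at once if another thing on the shelf is moved by more than 20 mm (distance of any of soap_box, mug, scrubber, pumice, bottle, jar from where it was at the start of the episode above 0.02 m).
It also fails if it takes over 67 s, if anything falls off the work surface, if the arm or the gripper's body presses on something with over 40 N, if the wrist force passes 120 N, or if a joint passes its speed limit or range.

## Working session

There is one attempt and no reset: what is moved stays moved. The work goes in short steps, Python scripts to look and compute and a tool call to move; the robot and the scene stay as the last step left them, time stands still between calls to the robot, and variables do not carry over. Pictures are saved under pics/ and viewed, about 8 in all and at most 12, crops included, and the job is handed in when it is done.

Besides the shell and the picture viewer there is one more tool, called after "Call:" by a JSON object that holds its "method" and its "body". servo_tool: Moves the arm, as the interface text tells. Its arguments: {"type":"object","properties":{"increments":{"type":"array","items":{"type":"array"}},"grip_force":{"type":"number"}},"required":["increments"]}

```bash
mkdir -p pics; cat > h.py <<'E'
import numpy as np, cv2
from station import manip
def cal(n):
    c=manip.calibration(n); R=cv2.Rodrigues(np.array(c["rvec"],float))[0]; t=np.array(c["tvec"],float).ravel()
    f=200/np.tan(np.radians(c["vfov"])/2); return R,t,f,c["cx"],c["cy"]
def ray(n,u,v):
    R,t,f,cx,cy=cal(n); return -R.T@t, R.T@np.array([(u-cx)/f,(v-cy)/f,1.])
def onplane(n,u,v,z):
    o,d=ray(n,u,v); return o+d*(z-o[2])/d[2]
def proj(n,p):
    R,t,f,cx,cy=cal(n); q=R@np.array(p,float)+t; return np.array([cx+f*q[0]/q[2],cy+f*q[1]/q[2]])
def tri(a,b):
    (o1,d1),(o2,d2)=ray(*a),ray(*b); s=np.linalg.lstsq(np.c_[d1,-d2],o2-o1,rcond=None)[0]
    p,q=o1+s[0]*d1,o2+s[1]*d2; return (p+q)/2,np.linalg.norm(p-q)
def grab(n,fn=None):
    im=manip.grab_frame(n)[:,:,::-1].copy()
    if fn: cv2.imwrite("pics/"+fn,im)
    return im
E
python3 - <<'E'
from h import *
for n in("scene","top"):
    grab(n,n+"0.png"); print(n,ray(n,320,200),manip.calibration(n))
s=manip.get_state();print({k:np.round(s[k],3) for k in s})
E
```

```text
scene (array([1.34413548, 0.11270866, 1.19509847]), array([-0.55624502, -0.1667392 , -0.81414272])) {'vfov': 45.75865569933623, 'cx': 321.4851263914949, 'cy': 202.55388606606886, 'rvec': array([ 1.63174697,  2.1446701 , -0.68824893]), 'tvec': array([ 0.26476529, -0.39551216,  1.73814074])}
top (array([ 0.43171204, -0.07036929,  1.32924505]), array([ 0.16864546, -0.01328974, -0.98564502])) {'vfov': 46.80758381193077, 'cx': 316.51904015232844, 'cy': 203.49658064833926, 'rvec': array([ 2.14022804, -2.13914447,  0.17982025]), 'tvec': array([-0.07815245,  0.64023922,  1.24185565])}
{'t': np.float64(0.1), 'joint_positions': array([-1.272,  0.379,  1.735,  0.   ,  1.029, -0.033]), 'qvel': array([ 0.   , -0.   ,  0.001, -0.001, -0.002,  0.   ]), 'tau': array([ 1.0000e-03, -7.6504e+01, -4.3529e+01,  6.5000e-02,  4.0000e-02,
       -0.0000e+00]), 'tool_pos': array([ 0.228, -0.661,  0.224]), 'orientation': array([-0.001,  0.986,  0.165, -0.   ]), 'ft_force': array([-0.859, -0.068, -0.497]), 'torque': array([ 0.034, -0.003,  0.016]), 'finger_gap': np.float64(1.0)}
```

View pics/scene0.png

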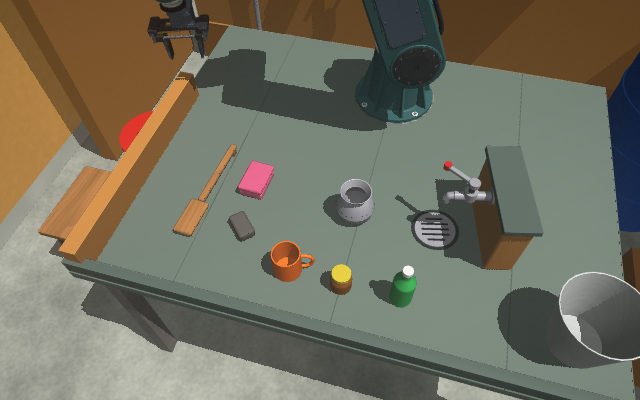

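View pics/top0.png

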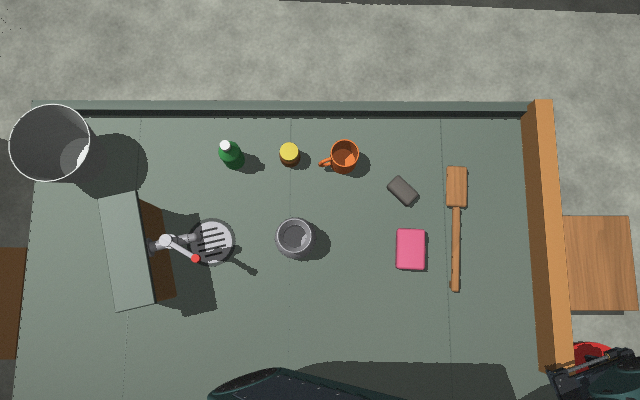

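The scene view shows the lota around (356,200), the grating at (435,230), the knob at (448,165) and the pivot near (474,185). In the top view the lota rim is at (294,236), the grating at (211,242), the knob at (196,259) and the pivot near (165,241). The route from the lota to the grating is clear.

```bash
cat > meas.py <<'E'
from h import *
def knob(im):
    h=cv2.cvtColor(im,cv2.COLOR_BGR2HSV)
    m=cv2.inRange(h,(0,150,90),(5,255,255))|cv2.inRange(h,(175,150,90),(180,255,255))
    n,l,s,c=cv2.connectedComponentsWithStats(m); return [(tuple(np.round(c[i],1)),int(s[i,4])) for i in range(1,n) if s[i,4]>15]
def big(fn,im,x,y,w,h,k):
    cv2.imwrite("pics/"+fn,cv2.resize(im[y:y+h,x:x+w],None,fx=k,fy=k,interpolation=cv2.INTER_CUBIC))
E
python3 - <<'E'
from meas import *
t=cv2.imread("pics/top0.png"); s=cv2.imread("pics/scene0.png")
print(knob(t),knob(s))
a=cv2.resize(t[180:320,90:330],None,fx=3.3,fy=3.3,interpolation=cv2.INTER_CUBIC)
cv2.imwrite("pics/topc.png",a)
a=cv2.resize(s[140:280,320:550],None,fx=3.4,fy=3.4,interpolation=cv2.INTER_CUBIC)
cv2.imwrite("pics/scenec.png",a)
E
```

```text
[((np.float64(195.1), np.float64(257.9)), 56), ((np.float64(588.2), np.float64(350.6)), 483), ((np.float64(581.7), np.float64(369.5)), 33)] [((np.float64(132.1), np.float64(129.5)), 548), ((np.float64(447.6), np.float64(164.5)), 44)]
```

View pics/topc.png

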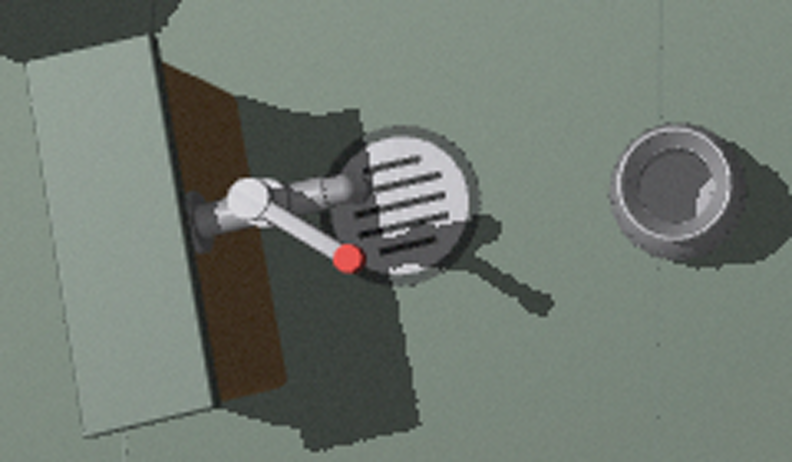

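View pics/scenec.png

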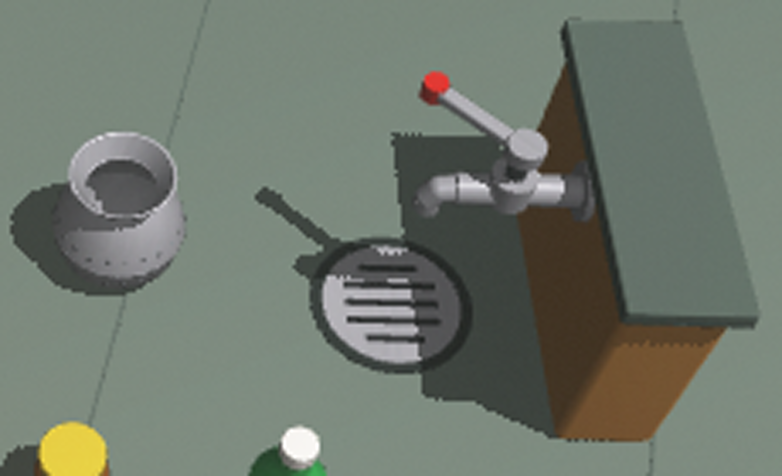

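```bash
python3 - <<'E'
from h import *
np.set_printoptions(precision=4,suppress=True)
print("grate",onplane("top",211.8,242.7,0),onplane("scene",434.9,229.9,0))
print("lota",onplane("top",293.8,235.2,.115),onplane("scene",356.2,191.2,.115),tri(("top",293.8,235.2),("scene",356.2,191.2)))
k=tri(("top",195.1,257.9),("scene",447.6,164.5));print("knob",k)
print(onplane("top",195.1,257.9,.228),onplane("scene",447.6,164.5,.226))
p=tri(("top",165.2,240.3),("scene",475.3,183.2));print("piv",p)
a,b=[onplane("top",90+u/3.3,180+v/3.3,.218) for u,v in((152,35),(215,407))]
print("edge",a,b,"yaw of tap x",np.arctan2(*(a-b)[[1,0]]))
g=onplane("top",211.8,242.7,0);d=p[0]-g;print("yaw from pivot",np.arctan2(-d[0],d[1]),np.hypot(*d[:2]))
e=k[0]-p[0];print("lever dir",np.arctan2(e[1],e[0]),np.hypot(*e[:2]))
# parapet at right in top/left in scene
print("fence",[tri(("top",540,370),("scene",194,82))])
s=manip.get_state()
from scipy.spatial.transform import Rotation as R
q=s["orientation"];M=R.from_quat(np.r_[q[1:],q[0]]).as_matrix();print(M)
E
```

```text
grate [0.5345 0.2225 0.    ] [0.5427 0.2252 0.    ]
lota [ 0.5454 -0.0177  0.115 ] [ 0.5497 -0.0178  0.115 ] (array([ 0.546 , -0.0179,  0.1101]), np.float64(0.000997612255149693))
knob (array([0.4812, 0.2098, 0.2253]), np.float64(0.0026189785312161367))
[0.4809 0.2104 0.228 ] [0.4823 0.2084 0.226 ]
piv (array([0.523 , 0.2851, 0.2222]), np.float64(5.436327698032503e-06))
edge [0.6447 0.3639 0.218 ] [0.3752 0.3022 0.218 ] yaw of tap x 0.2250121640474953
yaw from pivot 0.18173511758307664 0.0635985173922606
lever dir -2.0772277926271343 0.08610688515239653
fence [(array([ 0.1991, -0.6752,  0.07  ]), np.float64(0.024434399882220445))]
[[ 0.9455  0.3257 -0.0003]
 [ 0.3257 -0.9455  0.001 ]
 [ 0.     -0.001  -1.    ]]
```

Call:
{"method": "servo_tool", "body": {"increments": [[0,[43,-42,0],-0.15],[0,[86,-84,0],-0.3],[0,[129,-126,0],-0.45],[0,[172,-168,0],-0.6],[0,[215,-210,0],-0.75]], "grip_force": 10}}

```text
t: 0.72
tool_pos: [0.3633, -0.3914, 0.2248]
orientation: [-0.0, 0.856, 0.517, 0.0]
ft_force: [0.2, -0.3, -0.5]
finger_gap: 0.482
```

Call:
{"method": "servo_tool", "body": {"increments": [[0,[60,-12,0],-0.1],[0,[120,-25,0],-0.2],[0,[180,-37,0],-0.3],[0,[240,-50,0],-0.4],[0,[300,-62,0],-0.489]]}}

```text
t: 1.35
tool_pos: [0.4492, -0.0973, 0.225]
orientation: [0.0, 0.706, 0.708, 0.0]
ft_force: [0.6, -0.6, -0.4]
finger_gap: 0.008
```

Call:
{"method": "servo_tool", "body": {"increments": [[0,[50,30,2],0],[0,[105,60,4],0],[0,[165,87,7],0],[0,[225,87,7],0],[0,[285,87,7],0]]}}

```text
t: 1.98
tool_pos: [0.5359, 0.1878, 0.2177]
orientation: [-0.0, 0.707, 0.707, -0.0]
ft_force: [0.8, -1.2, 0.6]
finger_gap: 0.004
```

Call:
{"method": "servo_tool", "body": {"increments": [[0,[11,0,0],0],[0,[22,-20,0],0],[0,[31,-35,0],0],[0,[37,-42,0],0],[0,[43,-49,0],0]]}}

```text
t: 2.6
tool_pos: [0.4866, 0.2285, 0.218]
orientation: [0.0, 0.707, 0.707, 0.0]
ft_force: [3.0, -2.0, -0.2]
finger_gap: 0.005
```

Call:
{"method": "servo_tool", "body": {"increments": [[0,[4,-3,0],0],[0,[8,-6,0],0],[0,[12,-9,0],0],[0,[15,-10,0],0],[0,[15,-10,0],0]]}}

```text
t: 3.22
tool_pos: [0.477, 0.244, 0.2179]
orientation: [-0.0, 0.707, 0.707, -0.0]
ft_force: [-0.3, -0.3, -0.9]
finger_gap: 0.004
```

```bash
python3 - <<'E'
from meas import *
t=grab("top");s=grab("scene");big("l1.png",np.vstack([t[180:320,90:330],s[120:260,380:620]]),0,0,240,280,2)
kt=knob(t);ks=knob(s);print(kt,ks)
for n,k in(("top",kt),("scene",ks)):
    for c,a in k:
        p=onplane(n,*c,.227); 
        if p[1]>0: print(n,p,np.arctan2(p[1]-.2827,p[0]-.5255))
x=manip.get_state();print(x["tool_pos"],x["ft_force"])
E
```

```text
[((np.float64(598.5), np.float64(374.9)), 3309)] [((np.float64(132.1), np.float64(129.6)), 543)]
[0.47699748 0.24377931 0.21786375] [0.34809125 0.10367476 0.27037433]
```

View pics/l1.png

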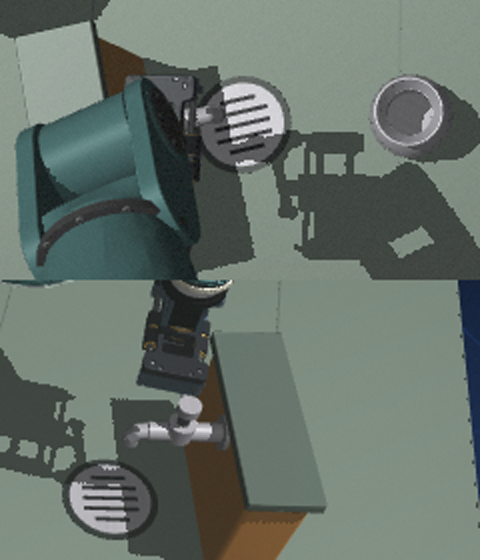

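The arm hides the lever in both views, so I'll press on in small steps until the stop shows up as force.

Call:
{"method": "servo_tool", "body": {"increments": [[0,[2,0,0],0],[0,[3,0,0],0],[0,[4,0,0],0],[0,[5,0,0],0],[0,[6,0,0],0]]}}

```text
t: 3.95
tool_pos: [0.4766, 0.2467, 0.2176]
orientation: [0.002, 0.707, 0.708, -0.003]
ft_force: [0.3, -37.0, 10.6]
finger_gap: 0.007
```

Call:
{"method": "servo_tool", "body": {"increments": [[0,[-8,0,0],0],[0,[-50,0,0],0],[40,[-110,10,0],0],[40,[-170,30,0],0],[40,[-230,50,0],0]]}}

```text
t: 4.58
tool_pos: [0.5271, 0.0193, 0.2182]
orientation: [0.0, 0.707, 0.707, 0.0]
ft_force: [0.3, 0.9, 0.5]
finger_gap: 0.303
```

Call:
{"method": "servo_tool", "body": {"increments": [[40,[-60,10,0],0],[40,[-110,20,0],0],[40,[-160,20,0],0],[40,[-160,20,0],0],[40,[-160,20,0],0]]}}

```text
t: 5.2
tool_pos: [0.5465, -0.1385, 0.2178]
orientation: [-0.0, 0.707, 0.707, 0.0]
ft_force: [0.5, 0.7, -0.1]
finger_gap: 0.44
```

```bash
python3 - <<'E'
from meas import *
t=grab("top");s=grab("scene");big("l2.png",np.vstack([t[180:320,90:390],s[120:260,300:600]]),0,0,300,280,2)
kt=knob(t);ks=knob(s)
for n,k in(("top",kt),("scene",ks)):
    for c,a in k:
        p=onplane(n,*c,.226)
        print(n,c,a,p,np.arctan2(p[1]-.2827,p[0]-.5255))
x=manip.get_state();print(x["tool_pos"],x["ft_force"],x["t"])
E
```

```text
top (np.float64(171.1), np.float64(275.3)) 59 [0.44021111 0.26565424 0.226     ] -2.944332591962713
top (np.float64(598.5), np.float64(375.0)) 3309 [ 0.21480006 -0.72221598  0.226     ] -1.8706537371143763
scene (np.float64(132.1), np.float64(129.5)) 545 [ 0.58643706 -0.66349817  0.226     ] -1.5064831365589528
scene (np.float64(470.0), np.float64(156.8)) 36 [0.43983588 0.2628045  0.226     ] -2.9133882533092637
[ 0.54659821 -0.13787777  0.21790717] [ 0.04053229 -0.73910148 -0.61968362] 5.3
```

View pics/l2.png

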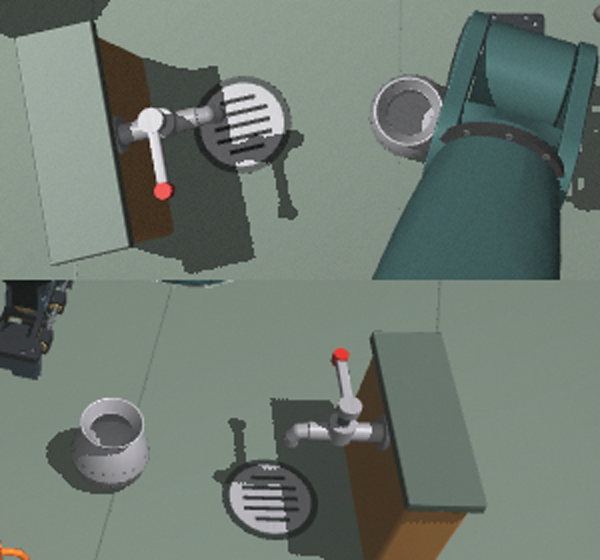

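Lever shut: the knob measures about −2.93 rad, which matches the tap's −x direction. Next I descend behind the lota.

Call:
{"method": "servo_tool", "body": {"increments": [[40,[0,0,50],0],[40,[0,0,100],0],[40,[0,0,140],0],[40,[0,0,166],0],[40,[0,0,166],0]]}}

```text
t: 5.92
tool_pos: [0.5455, -0.1375, 0.0505]
orientation: [-0.001, 0.707, 0.708, -0.001]
ft_force: [-0.5, 0.5, -0.4]
finger_gap: 0.44
```

Call:
{"method": "servo_tool", "body": {"increments": [[40,[15,0,0],0],[40,[30,0,0],0],[40,[42,0,0],0],[40,[51,0,0],0],[40,[60,0,0],0]]}}

```text
t: 6.55
tool_pos: [0.5467, -0.0782, 0.0521]
orientation: [0.0, 0.707, 0.707, 0.0]
ft_force: [0.0, -0.2, 0.6]
finger_gap: 0.442
```

Call:
{"method": "servo_tool", "body": {"increments": [[40,[14,-1,0],0],[40,[28,-2,0],0],[40,[42,-3,0],0],[40,[56,-4,0],0],[40,[70,-4,0],0]]}}

```text
t: 7.18
tool_pos: [0.5425, -0.0079, 0.052]
orientation: [-0.0, 0.707, 0.707, -0.0]
ft_force: [0.2, -4.6, 4.6]
finger_gap: 0.439
```

Call:
{"method": "servo_tool", "body": {"increments": [[40,[14,-1,0],0],[40,[28,-1,0],0],[40,[42,-2,0],0],[40,[56,-3,0],0],[40,[70,-4,0],0]]}}

```text
t: 7.8
tool_pos: [0.5384, 0.0621, 0.052]
orientation: [-0.0, 0.707, 0.707, -0.0]
ft_force: [0.5, -5.2, 5.8]
finger_gap: 0.435
```

Call:
{"method": "servo_tool", "body": {"increments": [[40,[12,0,0],0],[40,[24,0,0],0],[40,[36,0,0],0],[40,[48,0,0],0],[40,[56,0,0],0]]}}

```text
t: 8.43
tool_pos: [0.5382, 0.118, 0.0519]
orientation: [-0.0, 0.707, 0.707, -0.0]
ft_force: [0.2, -3.8, 6.2]
finger_gap: 0.436
```

```bash
python3 - <<'E'
from meas import *
t=grab("top");s=grab("scene");big("l3.png",np.vstack([t[180:320,100:300],s[140:280,340:540]]),0,0,200,280,2)
x=manip.get_state();print(x["tool_pos"],x["ft_force"],x["t"])
for n in("top","scene"): print(n,[np.round(proj(n,(.537,.224,z)),1) for z in(0,.115,.148)])
E
```

```text
[0.53814048 0.11814492 0.05173845] [-0.40787975  0.49338143  0.41907541] 8.525
top [array([211.3, 241.8]), array([201.7, 238.3]), array([198.6, 237.2])]
scene [array([434.7, 228.2]), array([442.5, 206.1]), array([444.9, 199.2])]
```

View pics/l3.png

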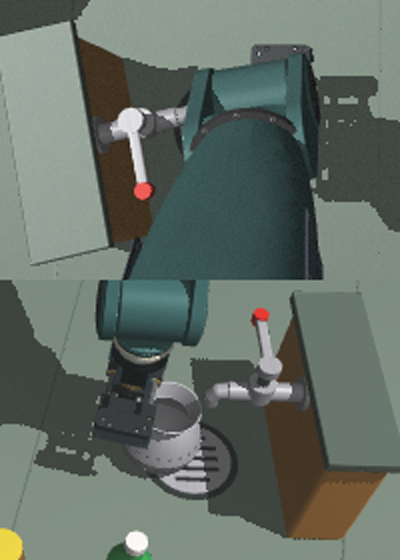

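The lota is upright and moving toward the spout, now partly over the grating, with its rim's right edge near scene pixel (440,204). I'll push a bit further, back off, and measure it in the open.

Call:
{"method": "servo_tool", "body": {"increments": [[40,[8,0,0],0],[40,[15,0,0],0],[40,[22,0,0],0],[40,[26,0,0],0],[40,[26,0,0],0]]}}

```text
t: 9.15
tool_pos: [0.5384, 0.1433, 0.0519]
orientation: [-0.0, 0.707, 0.707, -0.0]
ft_force: [1.0, -2.8, 3.0]
finger_gap: 0.439
```

Call:
{"method": "servo_tool", "body": {"increments": [[40,[-15,0,0],0],[40,[-60,0,0],0],[40,[-120,0,0],0],[40,[-170,0,0],0],[40,[-170,0,0],0]]}}

```text
t: 9.78
tool_pos: [0.538, -0.0301, 0.0518]
orientation: [-0.0, 0.709, 0.706, -0.0]
ft_force: [0.3, 1.0, -0.5]
finger_gap: 0.439
```

```bash
python3 - <<'E'
from meas import *
t=grab("top");s=grab("scene");big("l4.png",np.vstack([t[190:290,140:260],s[160:260,380:500]]),0,0,120,200,3)
x=manip.get_state();print(x["tool_pos"],x["ft_force"],x["t"])
E
```

```text
[ 0.53807127 -0.02754655  0.05170158] [0.40480802 0.48168377 0.14240949] 9.875
```

View pics/l4.png

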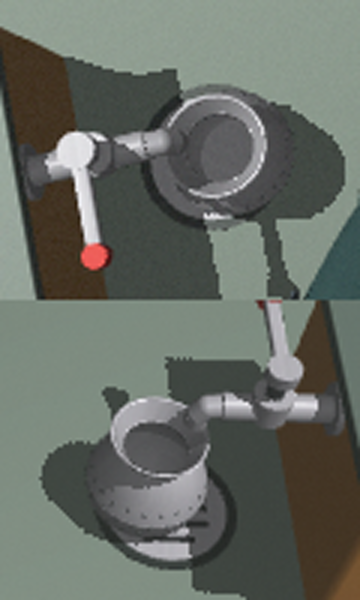

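```bash
python3 - <<'E'
from h import *
print(onplane("top",211.5,238.7,.115),onplane("scene",433.2,205.5,.115))
# spout elbow end: top view (right end of pipe ~ (187,140) zoomed), scene lip (193,405)
print(onplane("top",140+187/3,190+140/3,.17),onplane("scene",380+190/3,160+112/3,.155))
E
```

```text
[0.53606233 0.19835992 0.115     ] [0.54167572 0.19900233 0.115     ]
[0.53642881 0.2093427  0.17      ] [0.53740246 0.21838905 0.155     ]
```

Call:
{"method": "servo_tool", "body": {"increments": [[0,[45,0,0],0],[0,[90,0,0],0],[0,[125,0,0],0],[0,[145,0,0],0],[0,[150,0,0],0]]}}

```text
t: 10.5
tool_pos: [0.5383, 0.1242, 0.0518]
orientation: [-0.0, 0.706, 0.708, -0.0]
ft_force: [-0.1, 0.3, -0.4]
finger_gap: 0.009
```

Call:
{"method": "servo_tool", "body": {"increments": [[0,[8,0,0],0],[0,[16,0,0],0],[0,[24,0,0],0],[0,[32,0,0],0],[0,[36,0,0],0]]}}

```text
t: 11.12
tool_pos: [0.5387, 0.1595, 0.052]
orientation: [0.0, 0.707, 0.707, 0.0]
ft_force: [-0.0, -4.1, 5.8]
finger_gap: 0.01
```

Call:
{"method": "servo_tool", "body": {"increments": [[0,[-10,0,0],0],[0,[-60,0,0],0],[0,[-120,0,0],0],[0,[-180,0,0],0],[0,[-180,0,0],0]]}}

```text
t: 11.75
tool_pos: [0.5381, -0.0245, 0.0518]
orientation: [-0.0, 0.709, 0.705, -0.0]
ft_force: [-0.2, 0.3, 0.3]
finger_gap: 0.009
```

```bash
python3 - <<'E'
from meas import *
t=grab("top");s=grab("scene");big("l5.png",np.vstack([t[190:290,140:260],s[160:260,380:500]]),0,0,120,200,3)
x=manip.get_state();print(x["tool_pos"],x["ft_force"],x["t"])
E
```

```text
[ 0.53819612 -0.02152591  0.05173557] [-0.54787686  0.37758542 -0.29241193] 11.85
```

View pics/l5.png

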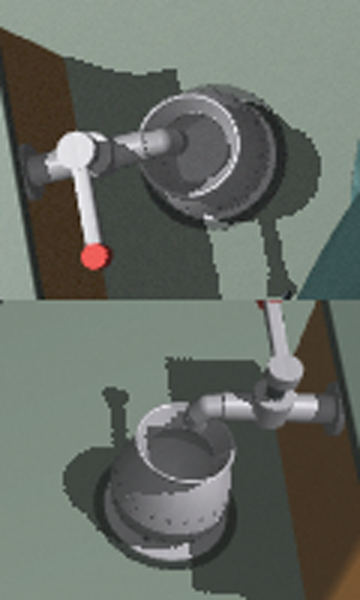

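Rim centre is at about (203.3,238.5) in the top view and (441.5,207.3) in the scene view. The projected target is (201.7,238.3) and (442.5,206.1), so it's about 3–5 mm off. The lota is upright, the lever is shut and the hand is clear, so I'm handing in.

```bash
python3 - <<'E'
from h import *
print(onplane("top",203.3,238.5,.115),onplane("scene",441.5,207.3,.115))
a=cv2.imread("pics/top0.png");b=grab("top");d=cv2.absdiff(a,b).max(2);print("changed px, soap/mug/pumice/scrubber/jar/bottle:",[int((d[y:y+h,x:x+w]>60).sum()) for x,y,w,h in((395,228,32,45),(318,138,42,37),(386,175,34,32),(445,165,24,127),(277,140,25,28),(216,138,30,32))])
manip.sign_off()
E
```

```text
[0.53657648 0.21988648 0.115     ] [0.54170211 0.22189419 0.115     ]
changed px, soap/mug/pumice/scrubber/jar/bottle: [0, 0, 0, 0, 0, 0]
the job is handed in; nothing more can be done
```

The lever is pushed shut and the lota stands upright under the spout; the job was handed in after about 12 s of the allowed 67 s. Everything was done by pushing with the fingertips. I moved the lota with two pushes at belly height, about 240 mm in all.

**Lever:** I pushed until it met its stop, at about 37 N. Seen afterwards, the knob points along −2.91 to −2.94 rad against about −2.93 for fully shut. That shut direction comes from my estimated tap yaw of 0.21 rad; other yaw estimates ran from 0.18 to 0.225.

**Lota:** its mouth is centred at (0.537, 0.220) in the top view and (0.542, 0.222) in the scene view. My estimate for the spout mouth is (0.537, 0.224), so it is about 3–5 mm off, well inside the 20 mm allowed. The two cameras disagree by about 5 mm in x, and they also gave the drain grating's centre about 8 mm apart.

**Other things:** none of the other six objects changed in the top picture between start and end. The hand was about 18 cm clear of the lota at hand-in.

No check failed.

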